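# Load the sample carousel and pin its dial cap shut

### The job

Put every steel sample canister that stands on the worktop into the carousel, upright and one to a compartment, turning the dial cap by its post so that its window opens each compartment in turn. Then turn the cap back clockwise to its stop, so that the window lies over the blank side and the cap's lug is in the fork, and lock it: take the headed pin from its parking block and push it down through fork and lug until its head sits on the fork. Leave the timer, the marker and the beaker where they are.

Things in the scene. Friction and masses are not known exactly. Their poses are not given: they have to be found in the camera images.
- carousel: Fixed sample carousel. Origin on the worktop under the dial's vertical axis, z up, fork toward -x. A round foot (radius 100 mm) carries four upright white cups, the compartments: bore 48 mm, floor 12 mm and rim 92 mm above the worktop, 64 mm from the axis toward -82.5, -27.5, 27.5 and 82.5 degrees from x. A flat cap, the dial (radius 98 mm), turns above them: underside at 97, top face at 103 mm.
- dial (a joint): Angle of the dial cap, rad, 0 to 4.0, anticlockwise from above; 0.12 N m of friction, stays where left. 0 is the clockwise stop: window over the blank side (no cup), lug in the fork, lug hole in line with the fork holes. The window is over seat_1 to seat_4 at 0.960, 1.920, 2.880, 3.840; up to 0.08 off still lets a canister through.
- window (a point): Centre of the cap's window on its top face, 64 mm from the axis; turns with the cap. The window is a sector-shaped opening from 38 to 92 mm radius, 48 degrees wide (52 mm across at its middle). At joint 0 it lies toward -137.5 degrees from the carousel's x axis.
- post (a point): Upright black round handle post on the cap, diameter 16 mm, 48 mm tall above the cap's top face (foot flange 28 mm wide, 4 mm high), 64 mm from the axis, opposite the window; turns with the cap. The point is on its centre line 29 mm above the top face. Pinch it from above and carry it round the axis in an arc.
- axis_top (a point): Point on the dial's axis at the height of the cap's top face, 103 mm above the worktop. A low round hub, 6 mm high, sits there.
- seat_1 (a point): Where the centre of a canister is when it stands in compartment 1 (40 mm above that cup's floor, 52 mm above the worktop); toward -82.5 degrees.
- seat_2 (a point): The same for compartment 2; toward -27.5 degrees.
- seat_3 (a point): The same for compartment 3; toward 27.5 degrees.
- seat_4 (a point): The same for compartment 4; toward 82.5 degrees.
- lug_hole (a point): Centre, on the upper face, of the hole (17 mm) in the cap's 6 mm thick lug, 116 mm from the axis; turns with the cap, level with the cap.
- fork_mouth (a point): Centre of the hole (15 mm) in the top face of the fixed fork's upper plate, 111 mm above the worktop, 116 mm from the axis toward the carousel's -x. Two 6 mm plates with 15 mm holes in line, tops at 111 and 95 mm; the lug lies between them with 2 mm play when the dial is at 0.
- pin_block: Fixed aluminium block 60 x 60 x 55 mm with a 15 mm hole down its middle, in which the pin is parked upright. Origin at the centre of its underside.
- pin_grip (a point): Centre of the round grip knob of the headed steel pin: knob diameter 22 mm, reaching 11 mm above and 17 mm below this point, then a collar (diameter 26 mm, 4 mm thick). Pin 78 mm long, 0.09 kg, z axis from tip to head. Parked, its collar rests on the block.
- pin_shoulder (a point): Underside of the pin's collar, on its axis, 21 mm below pin_grip; below it the shank, diameter 12 mm, runs 46 mm down to the tip, the last 9 mm tapering to 6 mm. It meets fork_mouth when the pin is home.
- canister_1 (a point): Centre (40 mm above its underside) of a loose upright steel sample canister, 80 mm tall, 0.13 to 0.21 kg, bottom-heavy: body diameter 41 mm up to 55 mm, then a grip knob of diameter 22 mm from 55 to 80 mm, to be held from above. Two or three are present. Lowered through the window until the fingers are just above the cap it may be let go: it slides the last 4 cm down its cup.
- canister_2 (a point): Centre (40 mm above its underside) of a loose upright steel sample canister, 80 mm tall, 0.13 to 0.21 kg, bottom-heavy: body diameter 41 mm up to 55 mm, then a grip knob of diameter 22 mm from 55 to 80 mm, to be held from above. Two or three are present. Lowered through the window until the fingers are just above the cap it may be let go: it slides the last 4 cm down its cup.
- canister_3 (a point): Centre (40 mm above its underside) of a loose upright steel sample canister, 80 mm tall, 0.13 to 0.21 kg, bottom-heavy: body diameter 41 mm up to 55 mm, then a grip knob of diameter 22 mm from 55 to 80 mm, to be held from above. Two or three are present. Lowered through the window until the fingers are just above the cap it may be let go: it slides the last 4 cm down its cup.
- timer_b: Bystander: small timer, 66 x 62 x 20 mm, lying loose; leave it.
- marker_b: Bystander: marker pen, 124 mm long, lying loose; leave it.
- beaker_b: Bystander: small beaker, 50 mm wide, 66 mm tall, standing loose; leave it.
Mind the look-alikes: they are no part of the job. What is shaped like the part that bears pin_grip but purple is not meant. What is shaped like the part that bears canister_2 but red is not meant.

How it is judged:
On the way, in this order (a step that is already met when the one before it is completed fails the run):
1. every canister present stands in a compartment ((distance between canister_1 and seat_1 below 0.012 m or distance between canister_1 and seat_2 below 0.012 m or distance between canister_1 and seat_3 below 0.012 m or distance between canister_1 and seat_4 below 0.012 m) and (distance between canister_2 and seat_1 below 0.012 m or distance between canister_2 and seat_2 below 0.012 m or distance between canister_2 and seat_3 below 0.012 m or distance between canister_2 and seat_4 below 0.012 m) and (distance between canister_3 and seat_1 below 0.012 m or distance between canister_3 and seat_2 below 0.012 m or distance between canister_3 and seat_3 below 0.012 m or distance between canister_3 and seat_4 below 0.012 m) and angle between each of canister_1, canister_2, canister_3's own z axis and vertical below 0.2 rad), for 0.2 s.
2. the dial cap is turned back to its clockwise stop (value of joint dial below 0.05 rad), for 0.2 s.
At the end, for the whole second after the job is handed in: Every canister present stands upright (within 0.2 rad) in a compartment, its centre within 12 mm of a seat point; the dial is within 0.05 rad of its clockwise stop; the pin is upright with the underside of its collar within 6 mm of the fork's mouth (all of step 1 and value of joint dial below 0.05 rad and distance between pin_shoulder and fork_mouth below 0.006 m and angle between pin_shoulder's own z axis and vertical below 0.15 rad); the robot touches nothing.
It fails at once if the timer is pushed more than 3 cm away (distance of timer_b from where it was at the start of the episode above 0.03 m).
It fails at once if the marker is pushed more than 3 cm away (distance of marker_b from where it was at the start of the episode above 0.03 m).
It fails at once if the beaker is pushed more than 3 cm away (distance of beaker_b from where it was at the start of the episode above 0.03 m).
Of can_1, can_2, can_3 only 2 to 3 are there at a start; the rules pass over those that are not, and their reading is None.
At some moment in a run one of can_1, can_2, can_3 may be knocked a few centimetres aside while the robot is not near it.
It also fails if it takes over 210 s, if anything falls off the work surface, if the arm or the gripper's body presses on something with over 40 N, if the wrist force passes 120 N, or if a joint passes its speed limit or range.

### The arm

A 6-joint arm with a two-finger parallel gripper is mounted at the origin on a cart in front of the work surface, level with it; the furniture and walls round the work are solid. World frame = base frame: x ahead of the robot, y to its left, z up, the work surface at z = 0. Lengths are in m, angles in rad, forces in N, time in s.
With the tool pointing down it reaches from about 0.375 to 0.9 m from the base axis. Payload 3.1 kg.
Tool frame: the origin (TCP) lies at the centre of the arm's flange, where the gripper is bolted on; the fingertips stand 173 mm ahead of it and the grasp point (between the pads) lies 155 mm ahead of it; z points along the fingers, y is the line along which they close (so a half turn about z gives the same grasp; the last joint's range is limited). The gripper opens to 85 mm and grips with 20 to 120 N. Pads are 22 mm wide; open, the fingers measure 114 mm over their backs; the gripper's body (76 mm by 85 mm) begins 54 mm behind the grasp point. The pads swing forward as they close: fully open they stand 13 mm farther back than shut.
Start: joints at [1.002, 0.527, 1.433, -0, 1.181, -0.178], TCP at [0.237, 0.578, 0.405] pointing down, gripper open.
Joint ranges: [-3.08, 3.08], [-0.75, 2.2], [0.22, 2.44], [-1.43, 4.57], [0, 2.65], [-2.85, 2.85]. Speed limits (rad/s): [2.79, 2.79, 3.14, 3.14, 3.14, 3.14].

### API

Orientations are given as a unit quaternion [x, y, z, w].
In Python, from station import * gives the robot as it stands.
- The arm moves only by the shell command python3 -m jog 'ROWS' [OPENING] [FORCE]. ROWS is a JSON object of lists of equal length, an entry for each row: "linear": the shift along the world's x, y, z in mm, a list of three; "turn": the turn about the world's z in units of 5 degrees (1.0 is 5 degrees). A call has 1 to 12 rows; each row shifts and turns the commanded pose from where the row before left it; what a row does not reach is not made up. A row lasts 1/8 s, in which the tool goes at most 62.5 mm and 10.7 degrees, less where a joint would pass 70% of its speed; a pose out of reach is approached as far as the arm can. A call is refused whole if a number of a shift passes 62.5 or a number of a turn 1, either way. A call with a gripper value outside its range is refused whole. OPENING is the opening, from 0 (shut) to 1 (fully open), set as the call begins (- or left out, the last holds). The fingers move at their own pace and stop on an object; FORCE is the grip in N (left out, the last holds). Time passes only in rows, so rows that do not move let the fingers close. It gives the time, the measured TCP pose, the force, the opening and the grip force at its end, in the units of the state.
- sense(): the state, without advancing time (a new reading comes with each control period).
- snapshot(name): name is "side" or "top"; returns the picture (480x640x3 uint8, red, green, blue); there is no depth.
- get_calibration(name): a dict with "fx", "fy", "cx", "cy" (pixels), "dist_coeffs" ([k1, k2, p1, p2, k3] as OpenCV has them; the pictures are not rectified), "world_to_cam" (4x4, takes a point from world to camera coordinates). Camera axes: x right, y down, z forward; pixel columns grow to the right and rows downward; lengths in m; the calibration is good to about 2 mm. A picture is of the moment at which its call begins. get_calibration takes no time and is no camera call.
- sign_off(): hands the job in; it is judged then, once.
The state is a dict: "t": time; "q": joint angles; "qd": joint speeds; "tau": joint torques, N m; "tcp_pos": TCP position; "tool_rot": TCP orientation; "force": force on the tool from outside, world axes, zero at the start; "ft_torque": the same for the moment, N m; "finger_gap": opening from 0.0 (shut) to 1.0 (fully open); "gripper_force": force on a finger pad.
Only numpy, scipy, OpenCV 4.12 (cv2) and the standard library are available. Lean on these libraries where they do the work, as an engineer would, in place of code of your own. Each camera call takes 0.05 s, during which the arm holds its last target. There are 200 camera calls.

## Working session

There is one attempt and no reset: what is moved stays moved. The work goes in short steps, Python scripts to look and compute and a shell command to move; the robot and the scene stay as the last step left them, time stands still between calls to the robot, and variables do not carry over. Pictures are saved under pics/ and viewed, at most 14 in all, crops included, and the job is handed in when it is done.

```bash
mkdir -p pics; ls
python3 - <<'E'
from station import *
import cv2
s=sense();print(s['t'],s['tcp_pos'],s['tool_rot'],s['finger_gap'])
for n in('side','top'):
    cv2.imwrite(f'pics/{n}0.png',snapshot(n)[:,:,::-1]);c=get_calibration(n);print(n,{k:(v if k!='world_to_cam' else __import__('numpy').round(v,3).tolist()) for k,v in c.items()})
E
```

```text
pics
0.0 [0.23728013 0.57783263 0.40374225] [ 1.93667840e-01  9.81066566e-01 -1.00035224e-03 -3.99008295e-04] 0.9990348960253825
side {'fx': 549.6935768135446, 'fy': 549.6935768135446, 'cx': 321.9060387587363, 'cy': 234.4426655890041, 'dist_coeffs': array([0.01231749, 0.        , 0.        , 0.        , 0.        ]), 'world_to_cam': [[-0.952, -0.305, 0.017, 0.552], [-0.122, 0.329, -0.936, 0.166], [0.28, -0.894, -0.351, 1.113], [0.0, 0.0, 0.0, 1.0]]}
top {'fx': 460.5088653418054, 'fy': 460.5088653418054, 'cx': 319.8031873118493, 'cy': 242.00707615839437, 'dist_coeffs': array([-0.09582755,  0.        ,  0.        ,  0.        ,  0.        ]), 'world_to_cam': [[0.013, -1.0, -0.01, 0.064], [-0.995, -0.012, -0.097, 0.593], [0.097, 0.012, -0.995, 1.105], [0.0, 0.0, 0.0, 1.0]]}
```

View pics/top0.png

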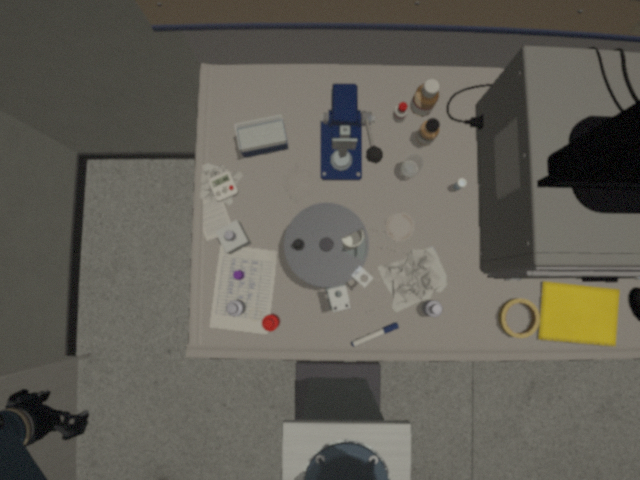

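View pics/side0.png

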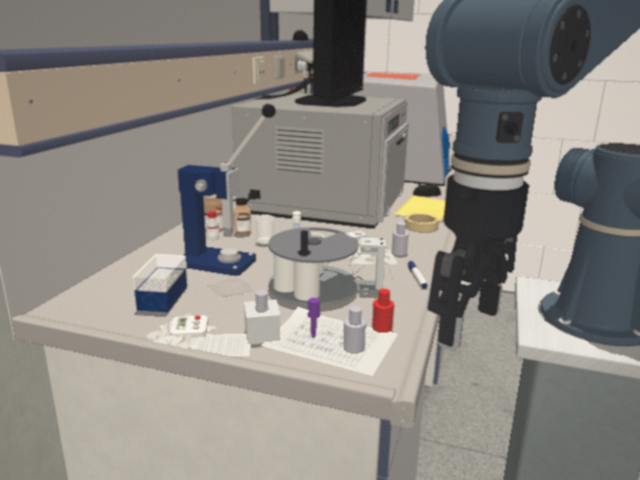

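The top view shows the carousel at about (326,244), post (298,244), window (352,240), fork (339,297) and lug (361,277). The steel canisters are at (235,307) and (431,308), the pin block at (232,236). The purple pin is at (238,274) and the red canister at (271,322). The side view agrees: canisters at (354,330) and (400,240), block at (262,320).

Run:
```python
import cv2
a=cv2.imread('pics/top0.png')[210:340,205:450]
a=cv2.resize(a,None,fx=3.26,fy=3.26,interpolation=cv2.INTER_CUBIC)
cv2.imwrite('pics/c1.png',cv2.convertScaleAbs(a,alpha=1.4))
a=cv2.imread('pics/side0.png')[200:360,225:425]
cv2.imwrite('pics/c2.png',cv2.resize(a,None,fx=3.7,fy=3.7,interpolation=cv2.INTER_CUBIC))
```

```text
(no output)
```

View pics/c1.png

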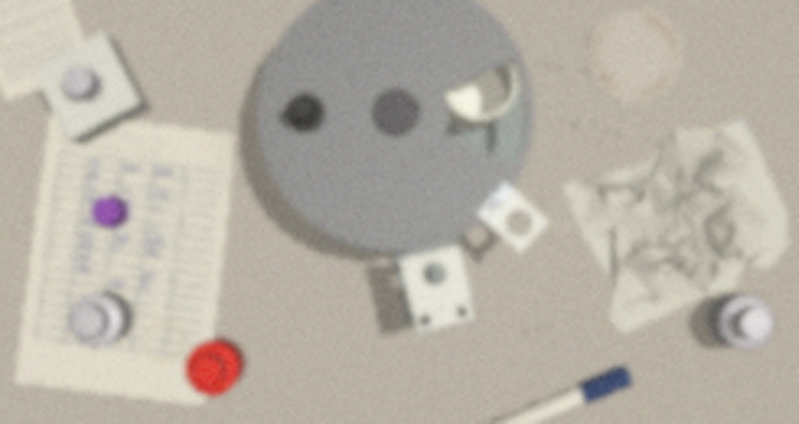

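View pics/c2.png

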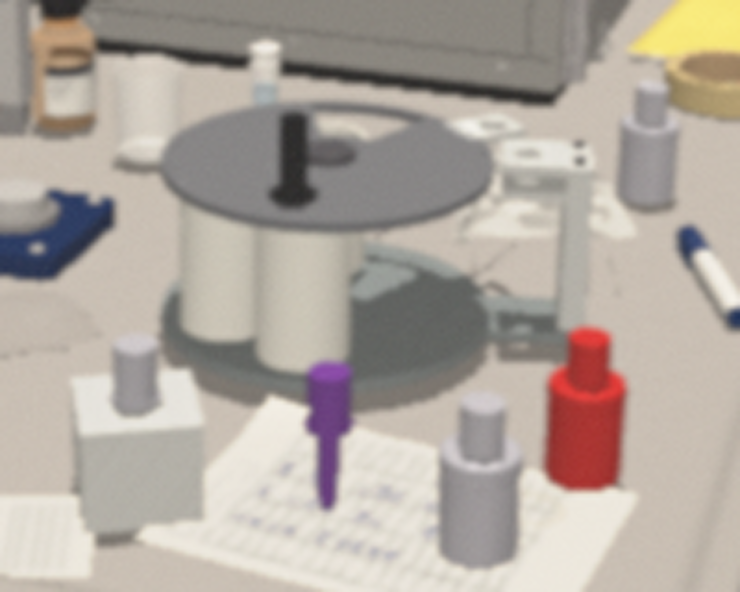

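```bash
cat > h.py <<'E'
from station import *
import numpy as np, cv2
def ray(n,px):
    c=get_calibration(n);K=np.array([[c['fx'],0,c['cx']],[0,c['fy'],c['cy']],[0,0,1]])
    u=cv2.undistortPoints(np.array([[px]],float),K,np.array(c['dist_coeffs'],float))[0,0]
    T=np.array(c['world_to_cam']);R=T[:3,:3];o=-R.T@T[:3,3];return o,R.T@np.r_[u,1]
def onz(n,px,z):
    o,d=ray(n,px);return (o+d*(z-o[2])/d[2])
def proj(n,p):
    c=get_calibration(n);K=np.array([[c['fx'],0,c['cx']],[0,c['fy'],c['cy']],[0,0,1]]);T=np.array(c['world_to_cam'])
    return cv2.projectPoints(np.array([p],float),cv2.Rodrigues(T[:3,:3])[0],T[:3,3],K,np.array(c['dist_coeffs'],float))[0].ravel()
E
python3 - <<'E'
from h import *
P={'post':((305,112),(294,118),.151),'hub':((396,111),(330,150),.109),'fork':((434,274),(530,154),.111),'lug':((519,221),(492,127),.103),'pin':((80,83),(136,343),.087),'canA':((90,321),(482,403),.08),'canB':((753,321),(652,88),.08)}
for k,(t,s,z) in P.items():
    print(k,np.round(onz('top',(205+t[0]/3.26,210+t[1]/3.26),z)*1e3,0),np.round(onz('side',(225+s[0]/3.7,200+s[1]/3.7),z)*1e3,0))
s=sense();from scipy.spatial.transform import Rotation as R
print(np.round(R.from_quat(s['tool_rot']).as_matrix(),3))
E
```

```text
post [575. 117. 151.] [581. 123. 151.]
hub [580.  55. 109.] [581.  59. 109.]
fork [467.  27. 111.] [468.  30. 111.]
lug [504. -32. 103.] [505. -27. 103.]
pin [600. 283.  87.] [604. 286.  87.]
canA [429. 273.  80.] [432. 276.  80.]
canB [ 435. -202.   80.] [ 435. -198.   80.]
[[-0.925  0.38  -0.001]
 [ 0.38   0.925 -0.002]
 [ 0.    -0.002 -1.   ]]
```

Two canisters are present, and the views agree to about 4 mm. That puts the axis at (580,57), the carousel yaw at 14.5° and the dial at about 0.60 rad. I'll start by moving above the post.

```bash
python3 -m jog '{"linear":[[34,-46,0],[34,-46,0],[34,-46,0],[34,-46,0],[34,-46,0],[34,-46,0],[34,-46,0],[34,-46,0],[34,-46,0],[34,-46,0],[0,0,0]],"turn":[0,0,0,0,0,0,0,0,0,0,0]}' 0.6 40
```

```text
t: 1.48
tcp_pos: [0.5798, 0.1146, 0.4043]
tool_rot: [0.196, 0.981, -0.0, 0.001]
force: [-0.2, 0.9, 0.2]
finger_gap: 0.604
gripper_force: 0.0
```

```bash
python3 -m jog '{"linear":[[-2,5,-38],[0,0,-39],[0,0,-39],[0,0,0]],"turn":[0,0,0,0]}'; python3 -m jog '{"linear":[[0,0,0],[0,0,0],[0,0,0],[0,0,0]],"turn":[0,0,0,0]}' 0 40
python3 - <<'E'
from h import *
cv2.imwrite('pics/a_t.png',snapshot('top')[:,:,::-1]);
a=snapshot('side')[:,:,::-1][130:330,240:440];cv2.imwrite('pics/a_s.png',cv2.resize(a,None,fx=3,fy=3))
E
```

```text
t: 1.98
tcp_pos: [0.5733, 0.124, 0.2857]
tool_rot: [0.193, 0.981, -0.001, -0.004]
force: [-0.4, 0.1, 0.1]
finger_gap: 0.602
gripper_force: 0.0
t: 2.48
tcp_pos: [0.576, 0.1223, 0.2908]
tool_rot: [0.193, 0.981, -0.001, 0.002]
force: [-0.5, -5.0, 4.8]
finger_gap: 0.174
gripper_force: 39.5
```

View pics/a_s.png

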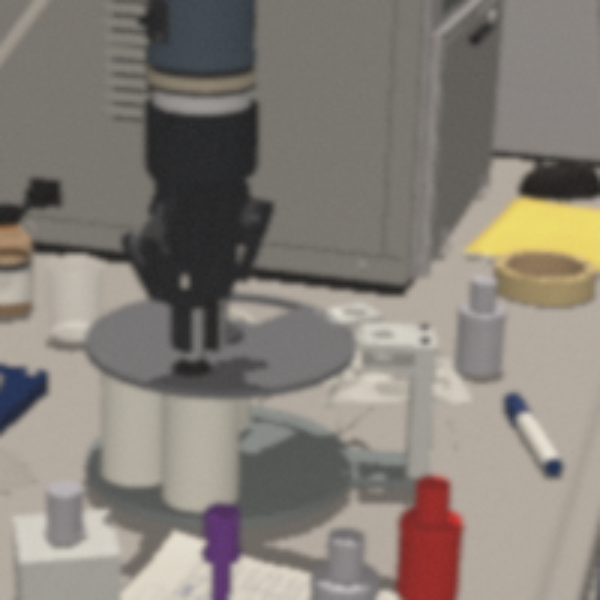

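The fingers hold the post, with the gap at about 15 mm. I'll turn the dial +20.5° to 0.96.

```bash
python3 -m jog '{"linear":[[-6,0,2],[-6,-1,0],[-5,-1,0],[-5,-2,0],[0,0,0],[0,0,0]],"turn":[1,1,1,1,0,0]}'
python3 - <<'E'
from h import *
a=snapshot('top')[:,:,::-1][180:310,260:400];cv2.imwrite('pics/b_t.png',cv2.resize(a,None,fx=4,fy=4,interpolation=2))
E
```

```text
t: 3.32
tcp_pos: [0.5542, 0.1168, 0.2909]
tool_rot: [0.02, 1.0, -0.002, 0.001]
force: [2.1, -12.3, -5.9]
finger_gap: 0.177
gripper_force: 40.1
```

View pics/b_t.png

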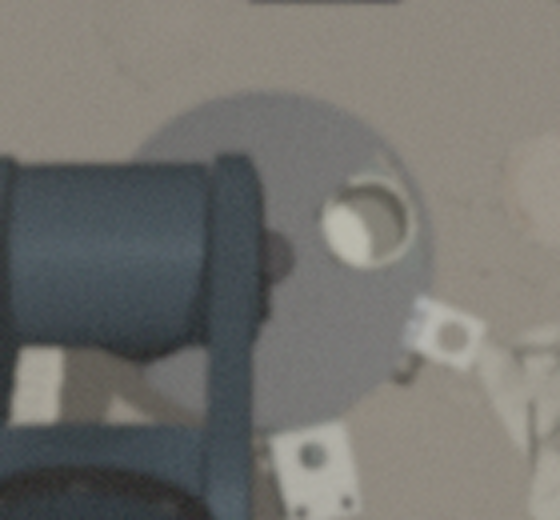

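Run:
```python
from h import *
for n,p,z in(('lug',(453,337),.103),('cup',(369,221),.092),('fork',(313,456),.111)):
    q=onz('top',(260+p[0]/4,180+p[1]/4),z)*1e3;print(n,q.round(),np.degrees(np.arctan2(q[1]-55,q[0]-580)).round(1))
for i in range(4): print((sense()['tcp_pos']*1e3).round(1))
```

```text
lug [536. -53. 103.] -112.4
cup [603.  -5.  92.] -68.7
fork [467.  27. 111.] -166.2
[554.2 116.8 290.8]
[554.2 116.8 290.8]
[554.2 116.8 290.8]
[554.2 116.8 290.8]
```

```bash
python3 -m jog '{"linear":[[0,0,0],[0,0,0],[0,0,40],[0,0,40],[-30,38,30],[-31,40,0],[-31,40,0],[-31,40,0],[0,0,0],[0,0,0]],"turn":[0,0,0,0,0,0,0,0,0,0]}' 0.6
python3 - <<'E'
from h import *
t=snapshot('top')[:,:,::-1];s=snapshot('side')[:,:,::-1]
a=cv2.resize(t[210:340,205:450],None,fx=3.26,fy=3.26,interpolation=2);b=cv2.resize(s[270:370,310:410],None,fx=3,fy=3,interpolation=2)
c=np.zeros((424,799,3),np.uint8);c[:a.shape[0],:a.shape[1]]=a[:424,:799]
d=np.vstack([c[:,:795],np.zeros((170,795,3),np.uint8)]);d[290:590,250:550]=b
cv2.imwrite('pics/d.png',d)
E
```

```text
t: 4.62
tcp_pos: [0.4305, 0.2774, 0.4012]
tool_rot: [0.02, 1.0, 0.0, 0.001]
force: [0.5, -0.4, 0.5]
finger_gap: 0.602
gripper_force: 0.0
```

View pics/d.png

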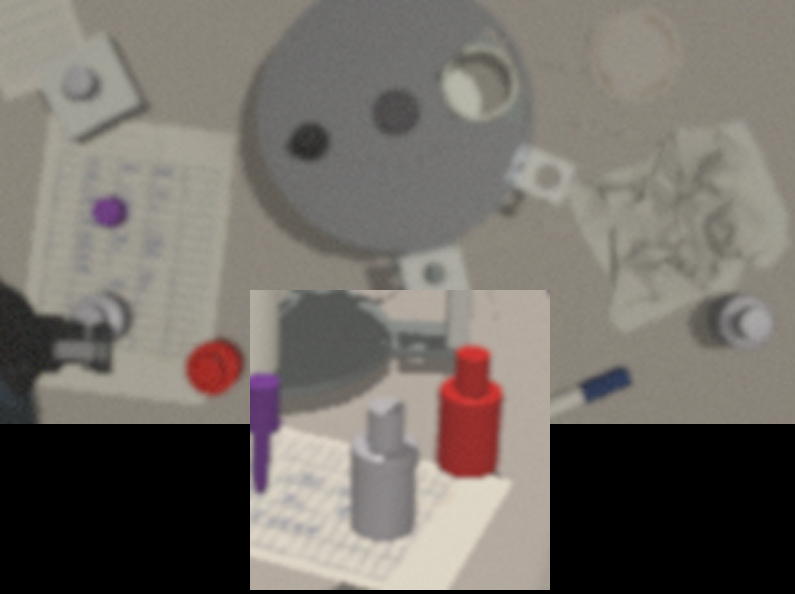

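Canister A hasn't moved, so I'll descend and grip it.

```bash
python3 -m jog '{"linear":[[0,-2,-50],[0,0,-50],[0,0,-40],[0,0,-28],[0,0,0],[0,0,0]],"turn":[0,0,0,0,0,0]}'; python3 -m jog '{"linear":[[0,0,0],[0,0,0],[0,0,0],[0,0,0]],"turn":[0,0,0,0]}' 0 50
```

```text
t: 5.48
tcp_pos: [0.4315, 0.2747, 0.2334]
tool_rot: [0.021, 1.0, 0.0, 0.001]
force: [-0.3, 0.4, 0.3]
finger_gap: 0.601
gripper_force: 0.0
t: 5.98
tcp_pos: [0.4309, 0.2751, 0.2341]
tool_rot: [0.02, 1.0, 0.0, 0.001]
force: [0.4, -2.1, 6.2]
finger_gap: 0.237
gripper_force: 48.7
```

```bash
python3 -m jog '{"linear":[[0,0,30],[0,0,50],[0,0,50],[0,0,40],[0,0,0],[0,0,0]],"turn":[0,0,0,0,0,0]}'
python3 - <<'E'
from h import *
s=sense();t=s['tcp_pos'];print(t)
for n in('top','side'): print(n,proj(n,t-[0,0,.155+.0]))
b=snapshot('side')[:,:,::-1];p=proj('side',t-[0,0,.19]).astype(int);x,y=p;b=cv2.resize(b[y-90:y+90,x-90:x+90],None,fx=3,fy=3,interpolation=2);print(x-90,y-90)
cv2.imwrite('pics/e.png',b)
E
```

```text
t: 6.72
tcp_pos: [0.4296, 0.2749, 0.4019]
tool_rot: [0.02, 1.0, -0.0, -0.001]
force: [-0.7, 0.7, -2.2]
finger_gap: 0.234
gripper_force: 49.4
[0.4296147  0.27490371 0.4019174 ]
top [214.7495516  312.13586192]
side [360.73742722 218.22321578]
269 148
```

View pics/e.png

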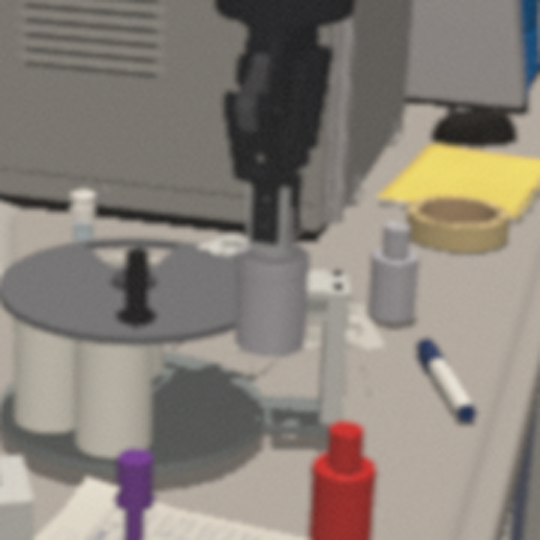

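The canister is held upright and clear of the table. I'll carry it over seat 1.

```bash
python3 -m jog '{"linear":[[0,0,15],[25,-40,0],[29,-46,0],[29,-46,0],[29,-46,0],[29,-46,0],[21,-34,0],[12,-19,0],[0,0,0],[0,0,0]],"turn":[0,0,0,0,0,0,0,0,0,0]}'
python3 - <<'E'
from h import *
a=snapshot('top')[:,:,::-1][180:310,260:400];b=snapshot('side')[:,:,::-1][130:330,240:440]
cv2.imwrite('pics/f.png',np.hstack([cv2.resize(a,(420,390),interpolation=2),cv2.resize(b,(380,390),interpolation=2)]))
E
```

```text
t: 8.02
tcp_pos: [0.6036, -0.0007, 0.4168]
tool_rot: [0.02, 1.0, 0.001, -0.001]
force: [0.2, 0.7, -1.4]
finger_gap: 0.233
gripper_force: 49.4
```

View pics/f.png

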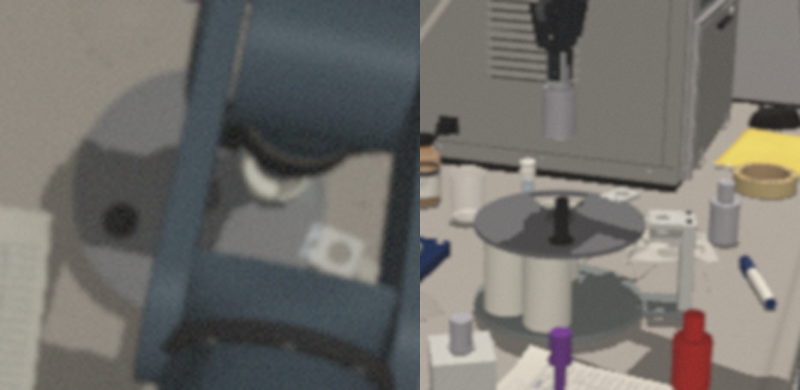

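Canister is over the cap; I'll lower it and check the force on the way.

```bash
python3 -m jog '{"linear":[[0,-2,-40],[0,0,-30],[0,0,-12],[0,0,-12],[0,0,-10],[0,0,0]],"turn":[0,0,0,0,0,0]}';python3 -m jog '{"linear":[[0,0,-12],[0,0,-10],[0,0,0]],"turn":[0,0,0]}'
```

```text
t: 8.88
tcp_pos: [0.6044, -0.0038, 0.3134]
tool_rot: [0.02, 1.0, 0.0, -0.0]
force: [-0.1, 0.0, -2.5]
finger_gap: 0.239
gripper_force: 49.4
t: 9.25
tcp_pos: [0.604, -0.0039, 0.2905]
tool_rot: [0.02, 1.0, 0.0, -0.001]
force: [0.1, 0.1, -1.7]
finger_gap: 0.237
gripper_force: 49.4
```

It entered the cup with no contact. I'll release it, retreat and look.

```bash
python3 -m jog '{"linear":[[0,0,-8],[0,0,0]],"turn":[0,0]}';python3 -m jog '{"linear":[[0,0,0],[0,0,0],[0,0,0],[0,0,40],[0,0,40],[0,0,35],[-40,40,0],[-30,40,0],[0,40,0],[0,0,0],[0,0,0]],"turn":[0,0,0,0,0,0,0,0,0,0,0]}' 0.6
python3 - <<'E'
from h import *
a=snapshot('top')[:,:,::-1][180:310,260:400];b=snapshot('side')[:,:,::-1][130:330,240:440]
cv2.imwrite('pics/g.png',np.hstack([cv2.resize(a,(420,390),interpolation=2),cv2.resize(b,(380,390),interpolation=2)]))
E
```

```text
t: 9.5
tcp_pos: [0.6042, -0.0039, 0.2831]
tool_rot: [0.02, 1.0, 0.0, -0.001]
force: [0.3, 0.0, -1.6]
finger_gap: 0.236
gripper_force: 49.4
t: 10.88
tcp_pos: [0.5346, 0.1159, 0.3989]
tool_rot: [0.02, 1.0, -0.0, 0.0]
force: [-0.5, 0.7, 0.4]
finger_gap: 0.602
gripper_force: 0.0
```

View pics/g.png

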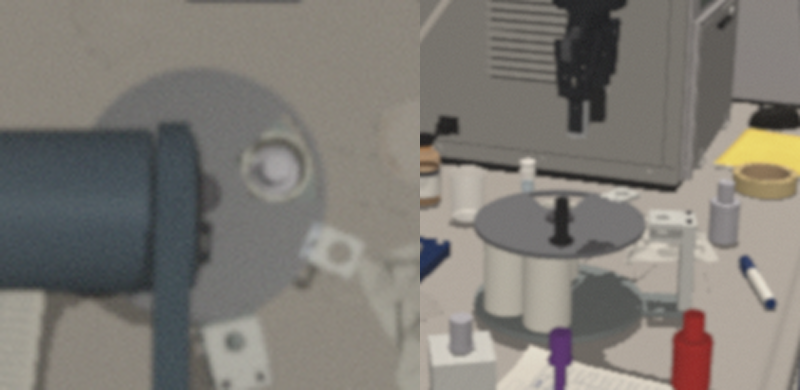

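Canister A stands in cup 1. Next I'll grip the post and turn the cap to seat 2.

```bash
python3 -m jog '{"linear":[[21,1,0],[0,0,-40],[0,0,-40],[0,0,-28],[0,0,0],[0,0,0]],"turn":[0,0,0,0,0,0]}';python3 -m jog '{"linear":[[0,0,0],[0,0,0],[0,0,0],[0,0,0]],"turn":[0,0,0,0]}' 0 40
```

```text
t: 11.72
tcp_pos: [0.5562, 0.1164, 0.2915]
tool_rot: [0.021, 1.0, -0.0, 0.001]
force: [0.8, 0.1, -0.6]
finger_gap: 0.602
gripper_force: 0.0
t: 12.22
tcp_pos: [0.5563, 0.1164, 0.2921]
tool_rot: [0.02, 1.0, -0.001, 0.002]
force: [0.9, -5.0, 6.4]
finger_gap: 0.174
gripper_force: 39.3
```

```bash
python3 -m jog '{"linear":[[-5,-2,1],[-5,-3,0],[-5,-3,0],[-4,-3.5,0],[-4,-4,0],[-4,-4,0],[-3,-4.5,0],[-3,-5,0],[-2.5,-5,0],[-2,-5,0],[-1.5,-5.5,0],[0,0,0]],"turn":[1,1,1,1,1,1,1,1,1,1,1,0]}'
python3 -m jog '{"linear":[[0,0,0],[0,0,0],[0,0,40],[0,0,40],[-40,0,30],[0,0,0],[0,0,0]],"turn":[0,0,0,0,0,0,0]}' 0.6
python3 - <<'E'
from h import *
t=snapshot('top')[:,:,::-1];print(sense()['q'])
cv2.imwrite('pics/i.png',cv2.resize(t[180:340,260:460],None,fx=3.7,fy=3.7,interpolation=2))
E
```

```text
t: 13.72
tcp_pos: [0.518, 0.0711, 0.2922]
tool_rot: [-0.443, 0.897, -0.002, 0.002]
force: [3.6, -8.8, -1.4]
finger_gap: 0.175
gripper_force: 39.6
t: 14.6
tcp_pos: [0.4764, 0.073, 0.4017]
tool_rot: [-0.444, 0.896, -0.0, 0.0]
force: [-0.0, 0.7, -0.8]
finger_gap: 0.598
gripper_force: 0.0
[-8.07199879e-02  3.41450327e-01  1.78548493e+00  3.22942478e-04
  1.01481866e+00 -2.57116903e+00]
```

View pics/i.png

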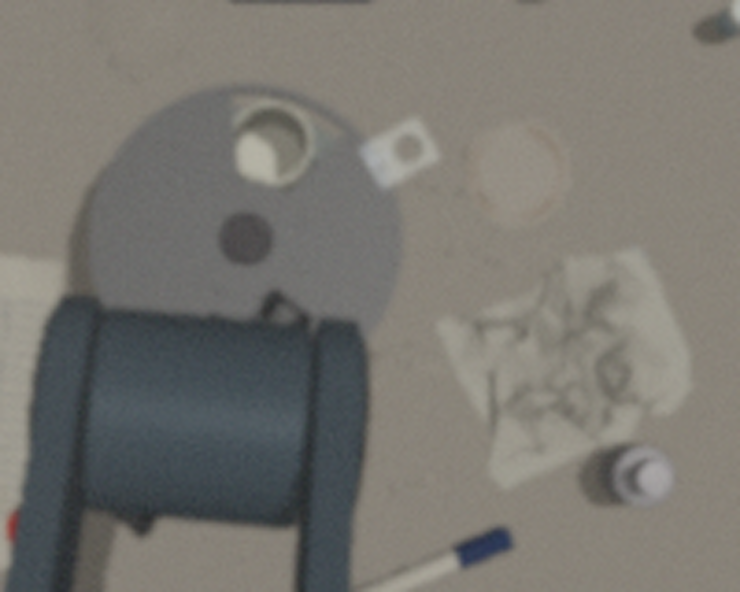

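```bash
python3 -m jog '{"linear":[[-5,-25,0],[-5,-30,0],[-5,-34,0],[-5,-34,0],[-5,-34,0],[-5,-34,0],[-5,-34,0],[-6,-34,0],[0,-14,0],[0,0,0],[0,0,0],[0,0,0]],"turn":[-1,-1,-1,-1,-1,-1,-1,-1,-1,-1,-1,0]}'
python3 - <<'E'
from h import *
for n,p,z in(('lug',(408,149),.103),('cup',(274,143),.092),('hub',(246,238),.109)):
    q=onz('top',(260+p[0]/3.7,180+p[1]/3.7),z)*1e3;print(n,q.round(1),np.degrees(np.arctan2(q[1]-55,q[0]-580)).round(1))
print(sense()['q'].round(2))
b=snapshot('side')[:,:,::-1][180:300,360:440];cv2.imwrite('pics/j.png',cv2.resize(b,None,fx=5,fy=5,interpolation=2))
E
```

```text
t: 16.15
tcp_pos: [0.4359, -0.2008, 0.4006]
tool_rot: [0.02, 1.0, 0.001, -0.001]
force: [0.7, -0.3, 0.8]
finger_gap: 0.597
gripper_force: 0.0
lug [637.4 -45.6 103. ] -60.3
cup [641.8  38.1  92. ] -15.3
hub [579.7  55.1 109. ] 156.8
[-0.67  0.34  1.79  0.    1.01 -2.2 ]
```

View pics/j.png

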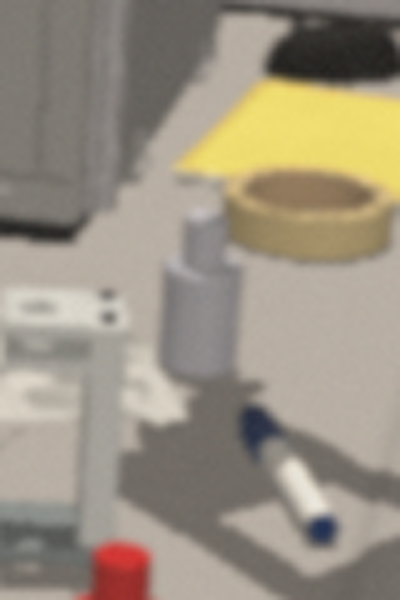

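Canister B stands where it was, but the cap measures about 4° short of 1.92. I'll go back to the post and correct it.

```bash
python3 -m jog '{"linear":[[13,45,0],[14,46,0],[14,46,0],[14,46,0],[14,47,0],[14,47,0],[0,0,-40],[0,0,-40],[0,0,-28],[0,0,0],[0,0,0]],"turn":[0,0,0,0,0,0,0,0,0,0,0]}';python3 -m jog '{"linear":[[0,0,0],[0,0,0],[0,0,0],[0,0,0]],"turn":[0,0,0,0]}' 0 40
```

```text
t: 17.58
tcp_pos: [0.5191, 0.0766, 0.2942]
tool_rot: [0.02, 1.0, -0.0, 0.001]
force: [-0.6, -0.2, -0.2]
finger_gap: 0.6
gripper_force: 0.0
t: 18.08
tcp_pos: [0.5189, 0.0764, 0.295]
tool_rot: [0.02, 1.0, -0.0, 0.001]
force: [-0.2, -1.0, 7.2]
finger_gap: 0.171
gripper_force: 38.9
```

```bash
python3 -m jog '{"linear":[[-1,-3,0],[-1,-3,0],[0,0,0],[0,0,0]],"turn":[0.5,0.5,0,0]}'
python3 -m jog '{"linear":[[0,0,0],[0,0,0],[0,0,40],[0,0,40],[-40,0,30],[-5,-30,0],[-5,-34,0],[0,0,0],[0,0,0]],"turn":[0,0,0,0,0,0,0,0,0]}' 0.6
python3 - <<'E'
from h import *
t=snapshot('top')[:,:,::-1]
cv2.imwrite('pics/k.png',cv2.resize(t[180:340,260:460],None,fx=3.7,fy=3.7,interpolation=2))
E
```

```text
t: 18.58
tcp_pos: [0.5172, 0.0706, 0.295]
tool_rot: [-0.023, 1.0, -0.0, 0.002]
force: [-0.0, -0.9, 5.7]
finger_gap: 0.172
gripper_force: 39.0
t: 19.7
tcp_pos: [0.4664, 0.0068, 0.4035]
tool_rot: [-0.023, 1.0, 0.0, -0.0]
force: [-0.5, -0.4, 0.2]
finger_gap: 0.6
gripper_force: 0.0
```

View pics/k.png

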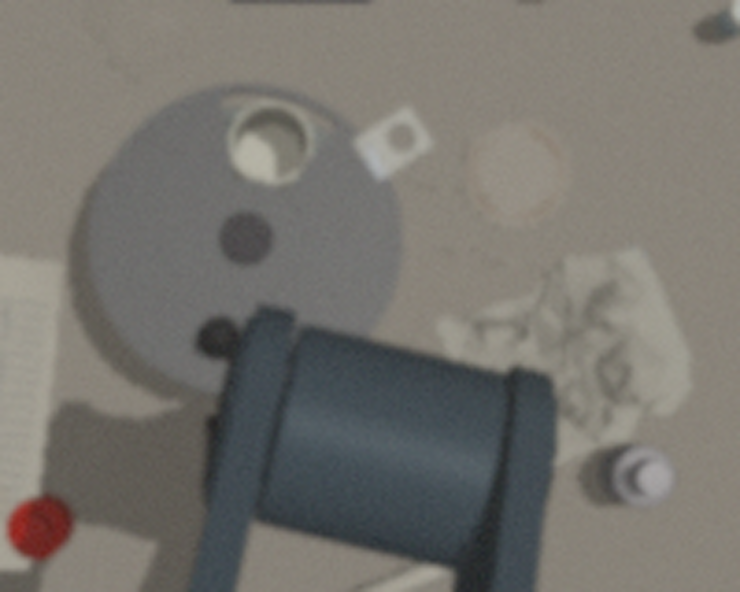

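The cap is now at about 1.90 and cup 2 shows fully in the window (crop 270,145). Now for canister B.

```bash
python3 -m jog '{"linear":[[-6,-41,0],[-6,-41,0],[-6,-41,0],[-6,-42,0],[-7,-42,0],[0,0,-50],[0,0,-50],[0,0,-40],[0,0,-30],[0,0,0],[0,0,0]],"turn":[0,0,0,0,0,0,0,0,0,0,0]}';python3 -m jog '{"linear":[[0,0,0],[0,0,0],[0,0,0],[0,0,0]],"turn":[0,0,0,0]}' 0 50;python3 -m jog '{"linear":[[0,0,30],[0,0,50],[0,0,50],[0,0,50],[0,0,0],[0,0,0]],"turn":[0,0,0,0,0,0]}'
```

```text
t: 21.12
tcp_pos: [0.4361, -0.2002, 0.2343]
tool_rot: [-0.024, 1.0, -0.0, 0.0]
force: [0.4, 0.0, -0.4]
finger_gap: 0.601
gripper_force: 0.0
t: 21.62
tcp_pos: [0.4359, -0.2009, 0.235]
tool_rot: [-0.023, 1.0, -0.001, 0.001]
force: [-0.1, -0.8, 6.8]
finger_gap: 0.235
gripper_force: 48.9
t: 22.38
tcp_pos: [0.4348, -0.1999, 0.4131]
tool_rot: [-0.023, 1.0, 0.001, -0.001]
force: [0.2, 0.5, -2.3]
finger_gap: 0.238
gripper_force: 49.5
```

```bash
python3 -m jog '{"linear":[[35,41,0],[35,41,0],[35,41,0],[35,41,0],[35,41,0],[20,24,0],[12,13,0],[0,0,0],[0,0,0],[0,0,0]],"turn":[0,0,0,0,0,0,0,0,0,0]}';python3 -m jog '{"linear":[[0,0,-40],[0,0,-30],[0,0,-12],[0,0,-10],[0,0,-8],[0,0,0]],"turn":[0,0,0,0,0,0]}'
```

```text
t: 23.62
tcp_pos: [0.6418, 0.0404, 0.4137]
tool_rot: [-0.022, 1.0, -0.0, -0.0]
force: [-0.4, -0.1, -1.3]
finger_gap: 0.235
gripper_force: 49.5
t: 24.38
tcp_pos: [0.6424, 0.0416, 0.3136]
tool_rot: [-0.023, 1.0, 0.0, -0.0]
force: [-0.1, 1.2, -1.5]
finger_gap: 0.239
gripper_force: 49.8
```

```bash
python3 -m jog '{"linear":[[0,1,-10],[0,0,-10],[0,0,-10],[0,0,0]],"turn":[0,0,0,0]}'
```

```text
t: 24.88
tcp_pos: [0.6426, 0.0425, 0.2826]
tool_rot: [-0.023, 1.0, -0.0, -0.0]
force: [0.8, -0.9, -2.6]
finger_gap: 0.238
gripper_force: 49.7
```

```bash
python3 -m jog '{"linear":[[0,0,0],[0,0,0],[0,0,0],[0,0,40],[0,0,40],[0,0,35],[-40,10,0],[-40,10,0],[-40,10,0],[-50,0,0],[0,0,0],[0,0,0]],"turn":[0,0,0,0,0,0,0,0,0,0,0,0]}' 0.6
python3 - <<'E'
from h import *
a=snapshot('top')[:,:,::-1][180:310,260:400];b=snapshot('side')[:,:,::-1][130:330,240:440]
cv2.imwrite('pics/l.png',np.hstack([cv2.resize(a,(420,390),interpolation=2),cv2.resize(b,(380,390),interpolation=2)]))
E
```

```text
t: 26.38
tcp_pos: [0.473, 0.0726, 0.3995]
tool_rot: [-0.023, 1.0, -0.0, 0.001]
force: [-0.4, 1.0, -0.5]
finger_gap: 0.595
gripper_force: 0.0
```

View pics/l.png

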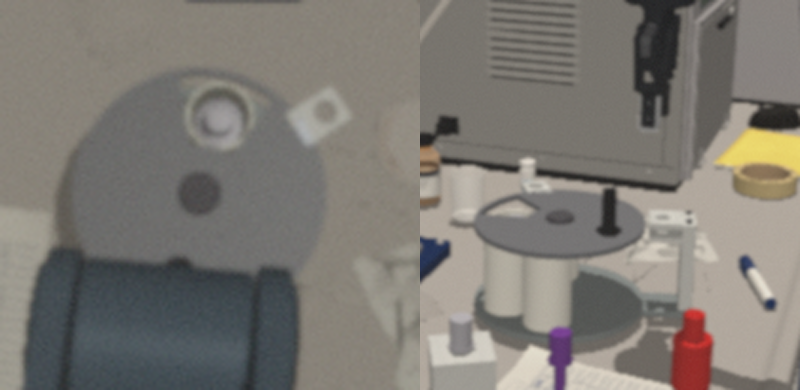

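Both canisters are in the cups. Next I'll grip the post and start the clockwise turn back.

```bash
python3 -m jog '{"linear":[[45,0,0],[0,0,-40],[0,0,-40],[0,0,-27],[0,0,0],[0,0,0]],"turn":[0,0,0,0,0,0]}';python3 -m jog '{"linear":[[0,0,0],[0,0,0],[0,0,0],[0,0,0]],"turn":[0,0,0,0]}' 0 40;python3 -m jog '{"linear":[[1.5,5.5,0],[2,5,0],[2.5,5,0],[3,5,0],[3.5,4.5,0],[3.5,4,0],[4,4,0],[4.5,3.5,0],[4.5,3,0],[5,2.5,0],[5,2.5,0],[0,0,0]],"turn":[-1,-1,-1,-1,-1,-1,-1,-1,-1,-1,-1,0]}'
```

```text
t: 27.22
tcp_pos: [0.5186, 0.0725, 0.2923]
tool_rot: [-0.023, 1.0, -0.0, 0.001]
force: [1.0, -0.7, 0.2]
finger_gap: 0.598
gripper_force: 0.0
t: 27.72
tcp_pos: [0.518, 0.0725, 0.293]
tool_rot: [-0.023, 1.0, -0.0, 0.002]
force: [0.1, -0.5, 6.1]
finger_gap: 0.175
gripper_force: 39.0
t: 29.22
tcp_pos: [0.558, 0.1174, 0.293]
tool_rot: [0.44, 0.898, 0.002, 0.003]
force: [3.6, 2.1, 5.4]
finger_gap: 0.171
gripper_force: 39.4
```

```bash
python3 -m jog '{"linear":[[5.5,1.5,0],[5.5,1.5,0],[5.5,0.5,0],[5.5,0.5,0],[5.5,0,0],[5.5,-0.5,0],[5.5,-1,0],[5.5,-1.5,0],[5,-2,0],[0,0,0],[0,0,0]],"turn":[-1,-1,-1,-1,-1,-1,-1,-1,-1,0,0]}'
```

```text
t: 30.6
tcp_pos: [0.6077, 0.1163, 0.2931]
tool_rot: [0.75, 0.661, 0.004, 0.003]
force: [8.2, 2.7, 2.8]
finger_gap: 0.17
gripper_force: 39.4
```

```bash
python3 -m jog '{"linear":[[5,-2.5,0],[2.5,-1.5,0],[0,0,0],[0,0,0]],"turn":[-1,-0.5,0,0]}'
python3 - <<'E'
from station import *; print(sense()['q'].round(2))
E
```

```text
t: 31.1
tcp_pos: [0.6146, 0.113, 0.2931]
tool_rot: [0.792, 0.61, 0.004, 0.001]
force: [5.4, 4.5, 2.5]
finger_gap: 0.175
gripper_force: 39.6
[0.   0.66 1.53 0.   0.94 0.26]
```

```bash
python3 -m jog '{"linear":[[2,-1,0],[1,-1,0],[0,0,0],[0,0,0]],"turn":[-0.5,-0.3,0,0]}';python3 -m jog '{"linear":[[2,-1,0],[0,-0.5,0],[0,0,0],[0,0,0]],"turn":[-0.3,-0.2,0,0]}'
```

```text
t: 31.6
tcp_pos: [0.6179, 0.111, 0.293]
tool_rot: [0.813, 0.582, 0.004, 0.001]
force: [6.5, 3.9, 2.7]
finger_gap: 0.171
gripper_force: 39.5
t: 32.1
tcp_pos: [0.6186, 0.1103, 0.293]
tool_rot: [0.825, 0.565, 0.003, -0.0]
force: [2.8, 6.6, 5.3]
finger_gap: 0.174
gripper_force: 39.6
```

```bash
python3 -m jog '{"linear":[[2,-1.5,0],[0,0,0],[0,0,0]],"turn":[0,0,0]}';python3 -m jog '{"linear":[[2,-1.5,0],[0,0,0],[0,0,0]],"turn":[0,0,0]}'
```

```text
t: 32.48
tcp_pos: [0.6193, 0.1099, 0.293]
tool_rot: [0.825, 0.565, 0.002, -0.002]
force: [-1.2, 10.4, 6.9]
finger_gap: 0.175
gripper_force: 39.9
t: 32.85
tcp_pos: [0.62, 0.1093, 0.2929]
tool_rot: [0.826, 0.564, 0.001, -0.005]
force: [-4.8, 14.2, 10.1]
finger_gap: 0.173
gripper_force: 40.5
```

The force ramps up while the post stays still, so the cap is at its stop. I'll release it and go above the parked pin, then check by image code since all 14 views are used.

```bash
python3 -m jog '{"linear":[[-4,3,0],[0,0,0],[0,0,0],[0,0,40],[0,0,40],[0,0,30],[-4,40,0],[-4,45,0],[-4,45,0],[-4,45,0],[0,0,0],[0,0,0]],"turn":[0,0,0,0,0,0,0,0,0,0,0,0]}' 0.6
python3 - <<'E'
from h import *
t=snapshot('top');cv2.imwrite('pics/m.png',t[:,:,::-1])
g=cv2.GaussianBlur(t,(3,3),0).max(2)
# predicted lug hole / post top when dial=0; post: darkest blob near prediction
p=proj('top',[.615,.1105,.151]);x,y=p.astype(int);w=g[y-14:y+15,x-14:x+15]
m=(w<75).astype(np.uint8);n,l,s,c=cv2.connectedComponentsWithStats(m);print('pred',p,[(c[i]+[x-14,y-14],s[i,4]) for i in range(1,n)])
for i in range(1,n):
    q=onz('top',c[i]+[x-14,y-14],.151)*1e3;print(q,np.degrees(np.arctan2(q[1]-55,q[0]-580)))
a=cv2.imread('pics/top0.png')
for nm,(cx,cy) in dict(pin=(229.5,235.5),marker=(375,335),timer=(222,186),beaker=(408,168),purple=(238,274)).items():
    cx,cy=int(cx),int(cy);d=cv2.absdiff(a[cy-8:cy+9,cx-8:cx+9],t[cy-8:cy+9,cx-8:cx+9,::-1]);print(nm,d.mean())
E
```

```text
t: 34.35
tcp_pos: [0.6021, 0.283, 0.4012]
tool_rot: [0.826, 0.564, -0.001, 0.0]
force: [0.1, 0.1, -0.5]
finger_gap: 0.597
gripper_force: 0.0
pred [301.64563677 226.36353606] [(array([302.55681818, 228.63636364]), np.int32(88))]
[609.96952404 108.40319655 151.        ] 60.69914505202981
pin 11.785467128027681
marker 12.910034602076125
timer 25.775086505190313
beaker 12.029988465974625
purple 10.941176470588236
```

Run:
```python
from h import *
def post(f,p0,th=75):
    t=cv2.imread(f);g=cv2.GaussianBlur(t,(3,3),0).max(2);x,y=p0;w=g[y-14:y+15,x-14:x+15]
    n,l,s,c=cv2.connectedComponentsWithStats((w<th).astype(np.uint8));i=1+np.argmax(s[1:,4]);px=c[i]+[x-14,y-14]
    q=onz('top',px,.14)*1e3;print(f,px,s[i,4],q.round(1),np.degrees(np.arctan2(q[1]-56,q[0]-580)).round(1))
post('pics/top0.png',(298,244));post('pics/m.png',(302,228))
# lug hole angle in top0, and white lug visibility outside the fork now
a=cv2.imread('pics/top0.png');m=cv2.imread('pics/m.png')
hub=np.array([580,55]);
for off in (-6,-4,-2,0,2,4,6):
    th=np.radians(-165.9+off);p=np.r_[(hub+116*np.array([np.cos(th),np.sin(th)]))/1e3,.111];u=proj('top',p);print(off,u.round(1),cv2.getRectSubPix(a,(1,1),tuple(map(float,u)))[0,0],cv2.getRectSubPix(m,(1,1),tuple(map(float,u)))[0,0])
print(proj('top',[.602,.283,.2]),proj('top',[.602,.283,.4]))
```

```text
pics/top0.png [297.68932039 244.31067961] 103 [576.1 119.2 140. ] 93.5
pics/m.png [302.55681818 228.63636364] 88 [611.4 109.  140. ] 59.4
-6 [333.2 294.8] [148 157 158] [162 171 172]
-4 [334.9 294.5] [116 123 122] [128 135 136]
-2 [336.7 294.2] [ 96 100  99] [111 113 113]
0 [338.4 293.8] [109 114 111] [120 126 122]
2 [340.2 293.3] [118 124 122] [131 137 135]
4 [341.9 292.8] [144 152 153] [159 166 168]
6 [343.6 292.3] [154 163 164] [169 178 178]
[218.83461626 228.57158654] [191.86187406 213.64134056]
```

The cap turned back 34° from its start angle, which puts the dial at about 0. Now I'll grip the pin.

```bash
python3 -m jog '{"linear":[[0,1.5,-50],[0,0,-50],[0,0,-40],[0,0,-26],[0,0,0],[0,0,0]],"turn":[0,0,0,0,0,0]}';python3 -m jog '{"linear":[[0,0,0],[0,0,0],[0,0,0],[0,0,0]],"turn":[0,0,0,0]}' 0 50;python3 -m jog '{"linear":[[0,0,10],[0,0,20],[0,0,40],[0,0,40],[0,0,40],[0,0,0],[0,0,0]],"turn":[0,0,0,0,0,0,0]}'
```

```text
t: 35.15
tcp_pos: [0.6029, 0.2843, 0.2368]
tool_rot: [0.826, 0.563, 0.001, 0.0]
force: [-0.3, 0.1, 0.5]
finger_gap: 0.599
gripper_force: 0.0
t: 35.65
tcp_pos: [0.6026, 0.2853, 0.2376]
tool_rot: [0.826, 0.564, 0.001, 0.001]
force: [-0.5, -0.3, 6.0]
finger_gap: 0.234
gripper_force: 48.9
t: 36.52
tcp_pos: [0.6009, 0.2851, 0.3854]
tool_rot: [0.826, 0.564, -0.001, -0.001]
force: [-0.3, -0.1, -1.5]
finger_gap: 0.236
gripper_force: 49.6
```

```bash
python3 -m jog '{"linear":[[-15,-30,0],[-22,-42,0],[-22,-43,0],[-22,-42,0],[-22,-43,0],[-18,-33,0],[-12,-23,0],[0,0,0],[0,0,-15],[0,0,-15],[0,0,0],[0,0,0]],"turn":[0,0,0,0,0,0,0,0,0,0,0,0]}'
python3 - <<'E'
from h import *
t=snapshot('side')[:,:,::-1];cv2.imwrite('pics/n.png',t)
p=sense()['tcp_pos'];print(p*1e3)
# collar/shank rows around prediction: brightness profile
for dz in (.190,.2,.21):
    u=proj('side',p-[0,0,dz]);x,y=u.round().astype(int);print(dz,u.round(1),t[y,x-10:x+11].sum(1)//3)
u=proj('side',[.4675,.0285,.111]);print('fork',u);
E
```

```text
t: 38.02
tcp_pos: [0.4692, 0.0296, 0.3556]
tool_rot: [0.826, 0.564, -0.0, -0.0]
force: [0.9, 0.4, -0.4]
finger_gap: 0.235
gripper_force: 49.6
[469.27567782  29.52413901 355.89096307]
0.19 [369.  217.2] [123 130 129 122 118 120 123 126 126 131 130 127 118 115 115 116 115 114
 116 120 123]
0.2 [368.8 221.7] [103 106 105 109 111 114 119 125 130 132 129 126 120 118 118 116 112 103
 103 119 137]
0.21 [368.6 226.1] [ 59  54  53  52  55  69  96 118 128 132 129 120  92  58  45  59  98 132
 156 167 168]
fork [368.72911464 241.39586996]
```

```bash
python3 -m jog '{"linear":[[-1,-1,-5],[0,0,-6],[0,0,-5],[0,0,-4],[0,0,0],[0,0,0]],"turn":[0,0,0,0,0,0]}'
```

```text
t: 38.83
tcp_pos: [0.468, 0.0281, 0.3357]
tool_rot: [0.826, 0.564, 0.0, 0.0]
force: [-0.5, 0.0, -1.2]
finger_gap: 0.235
gripper_force: 49.6
```

```bash
python3 -m jog '{"linear":[[0,0,-5],[0,0,-5],[0,0,0],[0,0,0]],"turn":[0,0,0,0]}';python3 -m jog '{"linear":[[0,0,-5],[0,0,-5],[0,0,0],[0,0,0]],"turn":[0,0,0,0]}'
```

```text
t: 39.33
tcp_pos: [0.4683, 0.0279, 0.3257]
tool_rot: [0.826, 0.564, 0.0, 0.0]
force: [1.6, -0.6, -1.4]
finger_gap: 0.237
gripper_force: 49.6
t: 39.83
tcp_pos: [0.4683, 0.028, 0.3156]
tool_rot: [0.826, 0.564, 0.0, 0.0]
force: [2.6, -2.5, -2.0]
finger_gap: 0.235
gripper_force: 49.4
```

```bash
python3 -m jog '{"linear":[[0.5,-0.5,-5],[0,0,-5],[0,0,0],[0,0,0]],"turn":[0,0,0,0]}';python3 -m jog '{"linear":[[0,0,-5],[0,0,-4],[0,0,-2],[0,0,0],[0,0,0]],"turn":[0,0,0,0,0]}'
```

```text
t: 40.33
tcp_pos: [0.4684, 0.0276, 0.3055]
tool_rot: [0.826, 0.564, -0.0, -0.0]
force: [1.6, -1.8, -2.9]
finger_gap: 0.238
gripper_force: 49.6
t: 40.95
tcp_pos: [0.4684, 0.0276, 0.2946]
tool_rot: [0.826, 0.564, -0.0, -0.0]
force: [3.1, -1.1, -2.1]
finger_gap: 0.235
gripper_force: 49.6
```

```bash
python3 -m jog '{"linear":[[0,0,-1],[0,0,-1],[0,0,0],[0,0,0]],"turn":[0,0,0,0]}';python3 -m jog '{"linear":[[0,0,-1],[0,0,-1],[0,0,0],[0,0,0]],"turn":[0,0,0,0]}'
```

```text
t: 41.45
tcp_pos: [0.4684, 0.0276, 0.2935]
tool_rot: [0.826, 0.564, 0.0, 0.0]
force: [-0.0, -2.0, 6.3]
finger_gap: 0.237
gripper_force: 50.5
t: 41.95
tcp_pos: [0.4683, 0.0277, 0.2934]
tool_rot: [0.826, 0.564, 0.0, 0.001]
force: [-3.7, -1.1, 22.9]
finger_gap: 0.236
gripper_force: 52.3
```

The collar is seated, with contact at the predicted height (TCP z 0.293). I'll release, rise clear and verify.

```bash
python3 -m jog '{"linear":[[0,0,2],[0,0,0],[0,0,0],[0,0,0],[0,0,30],[0,0,40],[0,0,40],[-40,50,0],[0,60,0],[0,60,0],[0,0,0],[0,0,0]],"turn":[0,0,0,0,0,0,0,0,0,0,0,0]}' 0.6
python3 - <<'E'
from h import *
t=snapshot('side')[:,:,::-1];T=snapshot('top')[:,:,::-1];cv2.imwrite('pics/o.png',t);cv2.imwrite('pics/p.png',T)
a=cv2.imread('pics/side0.png')
for z in (.145,.14,.13,.122,.114):
    u=proj('side',[.4675,.0285,z]);x,y=u.round().astype(int);print(z,u.round(1),t[y,x-9:x+10].sum(1)//3,'was',a[y,x-9:x+10].sum(1)//3)
def post(t,p0):
    g=cv2.GaussianBlur(t,(3,3),0).max(2);x,y=p0;w=g[y-14:y+15,x-14:x+15]
    n,l,s,c=cv2.connectedComponentsWithStats((w<75).astype(np.uint8));i=1+np.argmax(s[1:,4]);q=onz('top',c[i]+[x-14,y-14],.14)*1e3;print(q,np.degrees(np.arctan2(q[1]-56,q[0]-580)))
post(T,(302,228))
b=cv2.imread('pics/top0.png')
for nm,(cx,cy) in dict(marker=(375,335),timer=(222,186),beaker=(408,168)).items():
    W=b[cy-12:cy+13,cx-12:cx+13];r=cv2.matchTemplate(T[cy-24:cy+25,cx-24:cx+25],W,cv2.TM_CCOEFF_NORMED);_,v,_,l=cv2.minMaxLoc(r);print(nm,v,l)
E
```

```text
t: 43.45
tcp_pos: [0.4291, 0.1964, 0.4023]
tool_rot: [0.825, 0.565, -0.001, -0.0]
force: [0.6, -0.4, -0.9]
finger_gap: 0.595
gripper_force: 0.0
0.145 [369.5 226.5] [ 54  54  62  96 132 154 160 160 162 160 154 137 110  83  70  96 133 158
 168] was [ 64  60  59  62  58  56  48  45  47  47  48  47  46  50  69 110 151 178
 188]
0.14 [369.4 228.7] [168 167 159 143 130 137 146 153 155 156 152 147 139 138 148 160 167 170
 170] was [192 190 190 189 188 181 175 170 171 172 170 169 172 170 175 181 189 190
 189]
0.13 [369.1 233.1] [168 166 156 136 123 123 129 131 132 133 131 127 128 143 161 167 169 168
 168] was [191 204 217 219 215 206 197 191 190 192 190 190 191 191 190 192 190 190
 191]
0.122 [369.  236.6] [176 177 164 142 126 126 129 133 133 134 132 126 132 154 173 176 177 175
 173] was [185 191 194 195 196 198 199 201 203 203 202 203 203 202 202 199 200 198
 194]
0.114 [368.8 240.1] [177 173 160 139 130 129 133 132 134 131 130 126 131 154 184 200 204 201
 201] was [206 217 221 220 214 204 201 196 194 200 212 221 226 227 225 225 225 224
 223]
[611.84738578 108.85812192 140.        ] 58.93074438052722
marker 0.9919546842575073 (12, 12)
timer 0.9952945709228516 (12, 12)
beaker 0.9854611754417419 (12, 12)
```

```bash
python3 -c "from station import *; print(sign_off())"
```

```text
the job is handed in; nothing more can be done
None
```

I handed the job in at about 43 s: both canisters on the worktop (there was no third) stand in compartments 1 and 2, the cap is back at its clockwise stop, the pin's collar is seated on the fork, and the timer, marker and beaker have not moved; the hand-in returned no verdict.

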